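# Shut the stain tubes, then hold the dust inlet half open

## Task

I am about to brush these clay chips off the bench into the dust-extraction inlet. First press fully shut whichever flip-cap stain tubes in the rack are standing open, leaving all four upright in their holes, because the draught would lift the stain out; only then raise the inlet's sprung shutter by its bar handle to half open, not well past half or it takes the sherds too. Finish while still holding it steady at half against its spring, and leave the mug, the brush and the big sherd where they are.

Things in the scene. Friction and masses are not known exactly. Their poses are not given: they have to be found in the camera images.
- shutter (a joint): Lift of the sprung shutter in m: 0 = fully shut (down on the bench), 0.09 = fully open (up), so half open = 0.045. Springs in the two side barrels push it down: with its weight it takes about 7 N to start and 170 N/m more as it rises, about 15 N at half; let go, it drops shut.
- shutter_handle (a point): Middle of the shutter's black bar handle: a level round bar 12 mm thick, 106 mm long, on two posts 90 mm apart, 43 mm above the crosshead. It rides with the shutter; its centre is 205 mm above the bench when shut. The bar runs along the point's y axis (along the inlet's width); pinch it from above across the point's x axis, between the posts.
- inlet: Galvanised bench dust inlet, fixed: box 256 mm wide, 150 mm high; a mouth 200 x 90 mm in its front (-x side) is closed by an aluminium plate shutter that slides straight up. Spring barrels at both sides; a crosshead 314 mm wide (top 162 mm up when shut) joins plate and spring rods. 100 mm pipe at the back. Origin: on the bench under the box; +x to the pipe, z up; handle at x = -78 mm, y = 0.
- rack: Wooden block, fixed, 60 x 236 x 55 mm (x, y, z), with four round holes in a row along its y axis, 55 mm apart, floors 10 mm above the bench. Origin: centre of its underside.
- tube0: White plastic sample tube, 28 mm across, 80 mm tall, loose in a rack hole (any of the four); its rim is 90 mm above the bench, 35 mm above the block. Origin: centre of its underside; z up; its flip cap is hinged 17 mm from its axis on its +x side, at rim height.
- cap0 (a joint): Angle in rad of the flip cap on tube0: 0 = pressed shut, lying on the rim; 1.6 = upright; 2.4 = fully folded back past the hinge towards the tube's +x. Cap: disc 31 mm across, 4 mm thick, with an 8 mm thumb tab; it reaches 39 mm from the hinge. Stiff hinge (about 1 N at the disc): stays where it is left.
- tube1: White plastic sample tube, 28 mm across, 80 mm tall, loose in a rack hole (any of the four); its rim is 90 mm above the bench, 35 mm above the block. Origin: centre of its underside; z up; its flip cap is hinged 17 mm from its axis on its +x side, at rim height.
- cap1 (a joint): Angle in rad of the flip cap on tube1: 0 = pressed shut, lying on the rim; 1.6 = upright; 2.4 = fully folded back past the hinge towards the tube's +x. Cap: disc 31 mm across, 4 mm thick, with an 8 mm thumb tab; it reaches 39 mm from the hinge. Stiff hinge (about 1 N at the disc): stays where it is left.
- tube2: White plastic sample tube, 28 mm across, 80 mm tall, loose in a rack hole (any of the four); its rim is 90 mm above the bench, 35 mm above the block. Origin: centre of its underside; z up; its flip cap is hinged 17 mm from its axis on its +x side, at rim height.
- cap2 (a joint): Angle in rad of the flip cap on tube2: 0 = pressed shut, lying on the rim; 1.6 = upright; 2.4 = fully folded back past the hinge towards the tube's +x. Cap: disc 31 mm across, 4 mm thick, with an 8 mm thumb tab; it reaches 39 mm from the hinge. Stiff hinge (about 1 N at the disc): stays where it is left.
- tube3: White plastic sample tube, 28 mm across, 80 mm tall, loose in a rack hole (any of the four); its rim is 90 mm above the bench, 35 mm above the block. Origin: centre of its underside; z up; its flip cap is hinged 17 mm from its axis on its +x side, at rim height.
- cap3 (a joint): Angle in rad of the flip cap on tube3: 0 = pressed shut, lying on the rim; 1.6 = upright; 2.4 = fully folded back past the hinge towards the tube's +x. Cap: disc 31 mm across, 4 mm thick, with an 8 mm thumb tab; it reaches 39 mm from the hinge. Stiff hinge (about 1 N at the disc): stays where it is left.
- mug: Bystander: white mug, 80 mm across, 90 mm tall; origin centre of its underside.
- brush: Bystander: small brush, 200 mm long, lying on the bench along its x axis.
- sherd: Bystander: curved piece of a glazed pot, about 80 x 60 mm and 25 mm high; origin at bench level under its middle.
Things that resemble listed ones, but are neither listed nor needed, are in the scene too. What is shaped like the tube2 but purple is not meant.

How it is judged:
By the outcome, as a careful person would: the job done as asked, in the order asked, and still so for the second after the job is handed in, while the arm keeps its last pose, push and grip.
It also fails if it takes over 51 s, if anything falls off the work surface, if the arm or the gripper's body presses on something with over 40 N, if the wrist force passes 120 N, or if a joint passes its speed limit or range.

## Robot

A 6-joint arm with a two-finger parallel gripper is mounted at the origin on the work surface. World frame = base frame: x ahead of the robot, y to its left, z up, the work surface at z = 0. Lengths are in m, angles in rad, forces in N, time in s.
With the tool pointing down it reaches from about 0.425 to 0.95 m from the base axis. Payload 3.5 kg.
Tool frame: the origin (TCP) lies at the centre of the arm's flange, where the gripper is bolted on; the fingertips stand 173 mm ahead of it and the grasp point (between the pads) lies 155 mm ahead of it; z points along the fingers, y is the line along which they close (so a half turn about z gives the same grasp; the last joint's range is limited). The gripper opens to 85 mm and grips with 20 to 120 N. Pads are 22 mm wide; open, the fingers measure 114 mm over their backs; the gripper's body (76 mm by 85 mm) begins 54 mm behind the grasp point. The pads swing forward as they close: fully open they stand 13 mm farther back than shut.
Start: joints at [1.061, 0.286, 1.577, -0, 1.279, -0.15], TCP at [0.238, 0.632, 0.405] pointing down, gripper open.
Joint ranges: [-2.77, 2.77], [-0.9, 2.22], [0.21, 2.48], [-1.53, 4.67], [0.24, 2.81], [-2.84, 2.84]. Speed limits (rad/s): [2.79, 2.79, 3.14, 3.14, 3.14, 3.14].

## Interface

Orientations are given as a 3x3 rotation matrix whose columns are the frame's x, y, z axes.
In Python, from rig import r, capture, get_calibration gives the robot as it stands.
- The arm moves only by the tool step_arm, never from a script. Its argument "commands" is a list of rows, each a list of 2 entries, a list of its own where there are three numbers: the shift along the world's x, y, z in mm, then the turn about the world's z in rad. A call has 1 to 5 rows; each row is the pose to reach, as a shift and turn from the pose commanded when the call began; what a row does not reach only later rows make up. A row lasts 1/8 s, in which the tool goes at most 62.5 mm and 10.7 degrees, less where a joint would pass 70% of its speed; a pose out of reach is approached as far as the arm can. A call with a gripper value outside its range is refused whole. "claw" is the finger opening in mm, from 0 to 85.4, set as the call begins (left out, the last holds). The fingers move at their own pace and stop on an object; "squeeze" is the grip in N (left out, the last holds). Time passes only in rows, so rows that repeat a pose let the fingers close. It gives the time, the measured TCP pose, the force, the opening and the grip force at its end, in the units of the state.
- r.sense(): the state, without advancing time (a new reading comes with each control period).
- capture(name): name is "side" or "top" or "wrist"; returns the picture (420x560x3 uint8, red, green, blue); there is no depth.
- get_calibration(name): a dict with "mtx" (3x3 intrinsics, pixels), "world_to_cam" (4x4, takes a point from world to camera coordinates). Camera axes: x right, y up, looking along -z (the intrinsics and any distortion apply to the point x, -y, -z); pixel columns grow to the right and rows downward; lengths in m; the calibration is good to about 2 mm. A picture is of the moment at which its call begins: read the wrist's pose just before it. get_calibration takes no time and is no camera call; for the wrist camera it gives the pose at the moment of the call.
- r.sign_off(): hands the job in; it is judged then, once.
The state is a dict: "time_s": time; "q": joint angles; "qd": joint speeds; "effort": joint torques, N m; "eef_pos": TCP position; "tcp_rot": TCP orientation; "force": force on the tool from outside, world axes, zero at the start; "wrist_torque": the same for the moment, N m; "finger_gap": finger opening in m; "grasp_force": force on a finger pad.
Only numpy, scipy, OpenCV 4.12 (cv2) and the standard library are available. Lean on these libraries where they do the work, as an engineer would, in place of code of your own. Each camera call takes 0.05 s, during which the arm holds its last target. There are 200 camera calls.

## Working session

There is one attempt and no reset: what is moved stays moved. The work goes in short steps, Python scripts to look and compute and a tool call to move; the robot and the scene stay as the last step left them, time stands still between calls to the robot, and variables do not carry over. Pictures are saved under pics/ and viewed, at most 10 in all, crops included, and the job is handed in when it is done.

Besides the shell and the picture viewer there is one more tool, called after "Emit:" as name(argument=value, ...), one argument or row to a line, values as JSON. step_arm: Moves the arm, as the interface text tells. Its arguments: {"type":"object","properties":{"commands":{"type":"array","items":{"type":"array"}},"claw":{"type":"number"},"squeeze":{"type":"number"}},"required":["commands"]}

```bash
mkdir -p pics; ls; python3 - <<'E'
from rig import r,capture,get_calibration
import cv2,numpy as np
for n in("side","top"):
    im=capture(n); cv2.imwrite(f"pics/{n}0.png",im[...,::-1]); c=get_calibration(n); print(n,np.round(c["mtx"],1).tolist(),np.round(c["world_to_cam"],3).tolist(),[k for k in c])
s=r.sense(); print(s["time_s"],s["eef_pos"],np.round(s["tcp_rot"],3).tolist(),s["finger_gap"])
E
```

```text
pics
side [[410.5, 0.0, 284.6], [0.0, 410.5, 210.7], [0.0, 0.0, 1.0]] [[-0.996, -0.091, 0.007, 0.607], [0.058, -0.58, 0.813, -0.137], [-0.07, 0.81, 0.583, -1.01], [0.0, 0.0, 0.0, 1.0]] ['mtx', 'world_to_cam']
top [[499.4, 0.0, 280.8], [0.0, 499.4, 214.4], [0.0, 0.0, 1.0]] [[-0.015, -1.0, 0.011, 0.022], [0.996, -0.014, 0.089, -0.594], [-0.089, 0.012, 0.996, -1.111], [0.0, 0.0, 0.0, 1.0]] ['mtx', 'world_to_cam']
0.1 [0.23751862 0.63160308 0.4034536 ] [[-0.936, 0.352, -0.001], [0.352, 0.936, -0.002], [0.0, -0.002, -1.0]] 0.08534540212306771
```

View pics/side0.png

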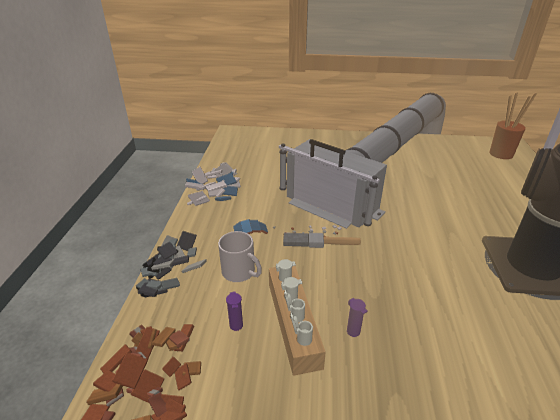

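View pics/top0.png

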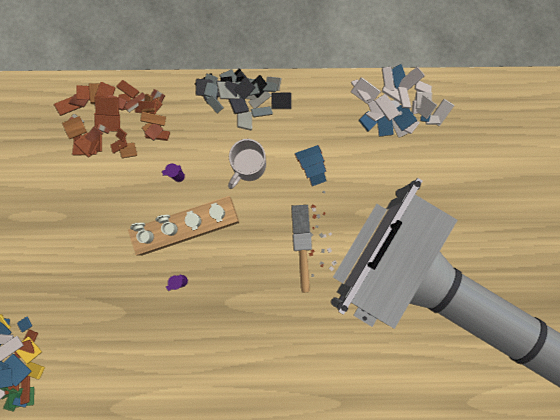

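Side: rack at (297,320), the inlet at (335,180). Top: rack at (185,226), with two left tubes apparently open, handle at (385,243). I'll zoom in on the tubes and triangulate the key points.

```bash
cat > h.py <<'E'
from rig import r,capture,get_calibration
import cv2,numpy as np
def P(n,c=None):
    c=c or get_calibration(n); M=np.diag([1,-1,-1])@np.array(c["world_to_cam"])[:3]
    return np.array(c["mtx"])@M
def onplane(n,uv,z):
    p=P(n); u,v=uv
    A=np.array([u*p[2]-p[0],v*p[2]-p[1]]); return np.linalg.solve(A[:,:2],-(A[:,2]*z+A[:,3]))
def proj(n,X):
    q=P(n)@np.r_[X,1]; return q[:2]/q[2]
E
python3 - <<'E'
from h import *
a=cv2.imread("pics/side0.png")[250:380,250:370]; b=cv2.imread("pics/top0.png")[180:270,115:255]
a=cv2.resize(a,None,fx=4.5,fy=4.5,interpolation=cv2.INTER_CUBIC)[:585]
b=cv2.resize(b,None,fx=5.5,fy=5.5,interpolation=cv2.INTER_CUBIC)
cv2.imwrite("pics/a1.png",a);cv2.imwrite("pics/b1.png",b);print(a.shape,b.shape)
# handle: dark blob in both
for n,(x0,y0,x1,y1) in dict(side=(300,135,350,170),top=(365,215,405,270)).items():
    im=cv2.imread(f"pics/{n}0.png")[y0:y1,x0:x1].max(2)
    m=(im<70).astype(np.uint8); k,l,s,c=cv2.connectedComponentsWithStats(m); i=1+s[1:,4].argmax()
    pts=np.argwhere(l==i)[:,::-1]+[x0,y0]; rect=cv2.minAreaRect(pts.astype(np.float32)); print(n,rect,s[i,4],cv2.boxPoints(rect).round(1).tolist())
    if n=="top":
        bx=cv2.boxPoints(rect); e=[np.linalg.norm(bx[0]-bx[1]),np.linalg.norm(bx[1]-bx[2])]
        ends=[(bx[0]+bx[1])/2,(bx[2]+bx[3])/2] if e[0]<e[1] else [(bx[1]+bx[2])/2,(bx[3]+bx[0])/2]
        w=[onplane("top",q,.205) for q in ends]; print(w,np.linalg.norm(w[0]-w[1]),np.mean(w,0), proj("side",np.r_[np.mean(w,0),.205]),[proj("side",np.r_[q,.205]) for q in w])
# rack
im=cv2.imread("pics/top0.png"); hsv=cv2.cvtColor(im,cv2.COLOR_BGR2HSV)
for q in [(235,199),(239,221),(136,255)]: print(q,hsv[q[1]-2,q[0]-3])
print([onplane("top",q,.055).round(4) for q in [(131,232),(233,197),(239,221),(136,255)]])
E
```

```text
(585, 540, 3) (495, 770, 3)
side ((325.5, 153.0), (37.631099700927734, 16.127614974975586), 18.434947967529297) 218 [[305.1000061035156, 154.6999969482422], [310.20001220703125, 139.39999389648438], [345.8999938964844, 151.3000030517578], [340.79998779296875, 166.60000610351562]]
top ((384.3734130859375, 243.54074096679688), (8.436969757080078, 54.70777893066406), 30.529706954956055) 330 [[366.79998779296875, 265.0], [394.6000061035156, 217.8000030517578], [401.8999938964844, 222.10000610351562], [374.1000061035156, 269.20001220703125]]
[array([ 0.56469945, -0.20977354]), array([ 0.47550681, -0.15345519])] 0.10548499639175621 [ 0.52010313 -0.18161436] [325.52915634 147.41341623] [array([308.94028552, 141.84093137]), array([342.93888245, 153.26164039])]
(235, 199) [ 20  93 176]
(239, 221) [ 15 116 204]
(136, 255) [ 19  97 177]
[array([0.5579, 0.345 ]), array([0.6325, 0.1197]), array([0.5788, 0.1068]), array([0.5071, 0.3335])]
```

View pics/a1.png

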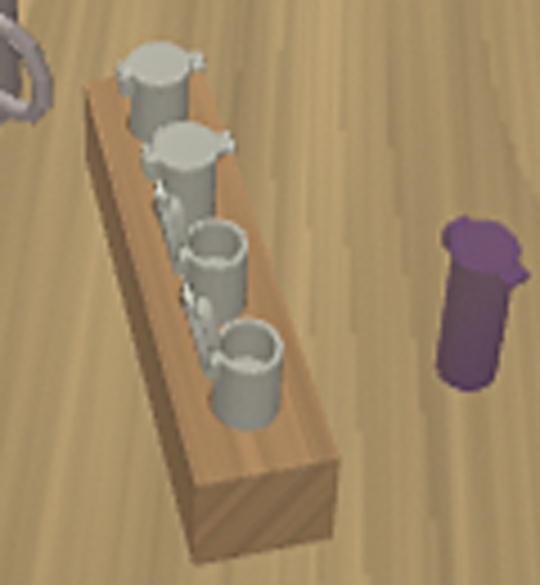

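View pics/b1.png

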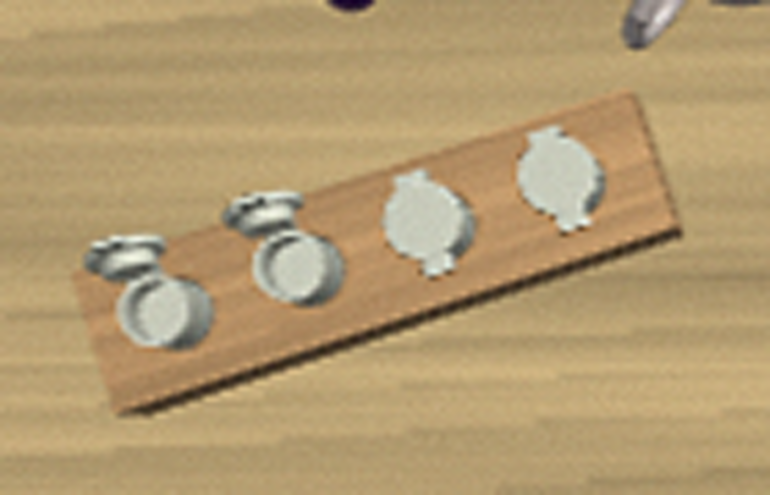

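Both crops agree. The two tubes at the left of the top view (rims at about (144,236) and (169,228)) stand open, with caps roughly upright on the far side. The other two at (192,220) and (217,212) look shut. Next I'll compute positions.

```bash
python3 - <<'E'
from h import *
t=[(144.1,236.5),(169,228.5),(192.5,220.4),(216.8,212.4)]; z=[.09,.09,.094,.094]
w=np.array([onplane("top",a,b) for a,b in zip(t,z)]); print(w.round(4).tolist(),np.linalg.norm(np.diff(w,axis=0),axis=1))
d=w[3]-w[0]; d/=np.linalg.norm(d); n=np.array([-d[1],d[0]]); print("row",d,"n",n,"ang",np.degrees(np.arctan2(*d[::-1])))
for X in w: print(proj("side",np.r_[X,.09]).round(1))
for c,X in zip([(125,257),(263,213)],w):
    q=np.array([115+c[0]/5.5,180+c[1]/5.5])
    for zz in(.1,.105,.11): v=onplane("top",q,zz)-X; print(zz,v.round(4),"along n",v@n,"row",v@d)
print("mug",onplane("top",(247,157),.09),"purple",onplane("top",(173,170),.09))
E
```

```text
[[0.5458, 0.307], [0.5621, 0.254], [0.5785, 0.2032], [0.5949, 0.1513]] [0.05541478 0.05338762 0.05441768]
row [ 0.30071556 -0.95371387] n [0.95371387 0.30071556] ang -72.49941350617334
[304.6 325.9]
[297.5 303.1]
[291.1 283.4]
[285.3 265.3]
0.1 [0.0204 0.011 ] along n 0.02279069351978883 row -0.004380194142885468
0.105 [0.0201 0.0097] along n 0.022050104322103976 row -0.0031740204796659637
0.11 [0.0197 0.0083] along n 0.021309515124419084 row -0.0019678468164463538
0.1 [0.0203 0.0111] along n 0.022713437087655178 row -0.004439453392558409
0.105 [0.0199 0.0099] along n 0.02197485882027452 row -0.0034945947786497542
0.11 [0.0195 0.0088] along n 0.02123628055289374 row -0.0025497361647410814
mug [0.71510043 0.0858311 ] purple [0.68868503 0.24595999]
```

Emit:
step_arm(
  commands=[
    [[366, -307, 0], 0.66],
    [[366, -307, 0], 0.66],
    [[366, -307, 0], 0.66],
    [[366, -307, 0], 0.66],
    [[366, -307, 0], 0.66],
  ],
  claw=0,
)

```text
time_s: 0.72
eef_pos: [0.4737, 0.4334, 0.4042]
tcp_rot: [[-0.955, -0.297, -0.001], [-0.297, 0.955, -0.0], [0.001, -0.0, -1.0]]
force: [1.1, 0.6, 0.4]
finger_gap: 0.0001
grasp_force: 0.0
```

Emit:
step_arm(
  commands=[
    [[62, -52, 0], 0],
    [[126, -106, 0], 0],
    [[126, -106, -40], 0],
    [[126, -106, -80], 0],
    [[126, -106, -80], 0],
  ],
)

```text
time_s: 1.35
eef_pos: [0.5976, 0.3278, 0.3191]
tcp_rot: [[-0.956, -0.295, -0.01], [-0.295, 0.956, -0.004], [0.011, -0.001, -1.0]]
force: [-0.6, -0.7, 0.1]
finger_gap: -0.0001
grasp_force: 0.0
```

```bash
python3 - <<'E'
from h import *
s=r.sense(); print(s["time_s"],s["eef_pos"],s["force"])
for n in("side","wrist"): cv2.imwrite(f"pics/{n}2.png",capture(n)[...,::-1])
a=cv2.imread("pics/side2.png")[220:400,220:400]; b=cv2.imread("pics/wrist2.png")
cv2.imwrite("pics/c2.png",np.hstack([cv2.resize(a,(360,400),interpolation=cv2.INTER_CUBIC),cv2.resize(b,(430,400))]))
E
```

```text
1.35 [0.5975717  0.32777428 0.31911852] [-0.62020083 -0.69126392  0.07155695]
```

View pics/c2.png

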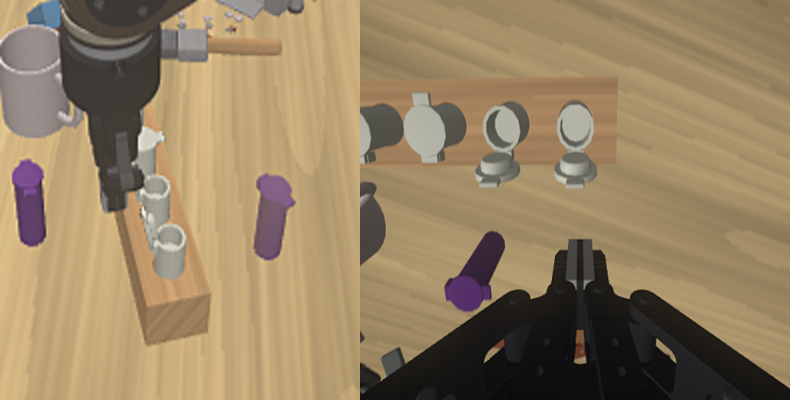

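Emit:
step_arm(
  commands=[
    [[0, 0, -15], 0],
    [[0, 0, -35], 0],
    [[0, 0, -36], 0],
    [[0, 0, -36], 0],
    [[0, 0, -36], 0],
  ],
)

```text
time_s: 2.08
eef_pos: [0.5988, 0.329, 0.2895]
tcp_rot: [[-0.955, -0.296, 0.001], [-0.296, 0.955, 0.0], [-0.001, 0.0, -1.0]]
force: [0.5, -0.2, 0.0]
finger_gap: 0.0002
grasp_force: 0.0
```

Emit:
step_arm(
  commands=[
    [[0, -5, -4], 0],
    [[-12, -8, -4], 0],
    [[-24, -12, -4], 0],
    [[-37, -17, -4], 0],
    [[-37, -17, -4], 0],
  ],
)

```text
time_s: 2.7
eef_pos: [0.5603, 0.3117, 0.2848]
tcp_rot: [[-0.955, -0.296, -0.001], [-0.296, 0.955, -0.0], [0.001, -0.0, -1.0]]
force: [-0.0, 0.6, -0.8]
finger_gap: -0.0003
grasp_force: 0.0
```

Emit:
step_arm(
  commands=[
    [[-6, -2, -2], 0],
    [[-11, -4, -4], 0],
    [[-16, -5, -7], 0],
    [[-20, -6, -10], 0],
    [[-20, -6, -12], 0],
  ],
)

```text
time_s: 3.32
eef_pos: [0.5411, 0.3059, 0.2722]
tcp_rot: [[-0.955, -0.296, -0.001], [-0.296, 0.955, -0.0], [0.001, -0.0, -1.0]]
force: [-0.6, 0.4, -0.1]
finger_gap: -0.0
grasp_force: 0.3
```

Emit:
step_arm(
  commands=[
    [[0, 0, -2], 0],
    [[0, 0, -4], 0],
    [[0, 0, -6], 0],
    [[0, 0, -6], 0],
  ],
)

```text
time_s: 3.82
eef_pos: [0.5417, 0.306, 0.2674]
tcp_rot: [[-0.955, -0.296, -0.0], [-0.296, 0.955, -0.0], [0.0, 0.0, -1.0]]
force: [-2.3, -0.7, 4.0]
finger_gap: -0.0
grasp_force: 2.2
```

Emit:
step_arm(
  commands=[
    [[0, 0, -2], 0],
    [[0, 0, -4], 0],
    [[0, 0, -4], 0],
  ],
)

```text
time_s: 4.2
eef_pos: [0.542, 0.3063, 0.2671]
tcp_rot: [[-0.955, -0.296, -0.001], [-0.296, 0.955, -0.001], [0.001, -0.0, -1.0]]
force: [-8.9, -3.5, 18.6]
finger_gap: -0.0002
grasp_force: 9.4
```

Emit:
step_arm(
  commands=[
    [[0, 0, 30], 0],
    [[0, 0, 65], 0],
    [[37, -18, 65], 0],
    [[74, -36, 65], 0],
    [[76, -36, 65], 0],
  ],
)

```text
time_s: 4.82
eef_pos: [0.6194, 0.2684, 0.3273]
tcp_rot: [[-0.956, -0.293, 0.001], [-0.293, 0.956, -0.0], [-0.001, -0.0, -1.0]]
force: [-0.7, 1.3, 0.2]
finger_gap: 0.0002
grasp_force: 0.0
```

Emit:
step_arm(
  commands=[
    [[0, 0, -20], 0],
    [[0, 0, -40], 0],
    [[0, 0, -40], 0],
    [[0, 0, -40], 0],
  ],
)

```text
time_s: 5.32
eef_pos: [0.6171, 0.2704, 0.2873]
tcp_rot: [[-0.955, -0.296, -0.001], [-0.296, 0.955, -0.0], [0.001, 0.0, -1.0]]
force: [-0.6, 0.2, 0.2]
finger_gap: 0.0004
grasp_force: 0.0
```

Emit:
step_arm(
  commands=[
    [[-10, -3, -2], 0],
    [[-20, -6, -2], 0],
    [[-30, -9, -2], 0],
    [[-38, -12, -2], 0],
    [[-38, -12, -2], 0],
  ],
)

```text
time_s: 5.95
eef_pos: [0.5789, 0.2577, 0.2859]
tcp_rot: [[-0.955, -0.296, -0.0], [-0.296, 0.955, -0.0], [0.001, -0.0, -1.0]]
force: [-0.2, 1.3, 0.3]
finger_gap: 0.0003
grasp_force: 0.0
```

Emit:
step_arm(
  commands=[
    [[-6, -2, -2], 0],
    [[-11, -4, -4], 0],
    [[-16, -5, -7], 0],
    [[-21, -7, -10], 0],
    [[-21, -7, -12], 0],
  ],
)

```text
time_s: 6.58
eef_pos: [0.558, 0.2508, 0.2732]
tcp_rot: [[-0.955, -0.296, -0.001], [-0.296, 0.955, -0.0], [0.001, 0.0, -1.0]]
force: [0.9, 0.5, 1.3]
finger_gap: 0.0001
grasp_force: 0.3
```

Emit:
step_arm(
  commands=[
    [[0, 0, -3], 0],
    [[0, 0, -6], 0],
    [[0, 0, -9], 0],
    [[0, 0, -9], 0],
  ],
)

```text
time_s: 7.08
eef_pos: [0.5589, 0.2511, 0.2673]
tcp_rot: [[-0.955, -0.296, -0.001], [-0.296, 0.955, -0.001], [0.001, -0.0, -1.0]]
force: [-5.6, -1.7, 12.1]
finger_gap: 0.0002
grasp_force: 5.8
```

Emit:
step_arm(
  commands=[
    [[0, 0, 50], 0],
    [[0, 0, 110], 0],
    [[0, 0, 170], 0],
    [[-5, -30, 200], 0],
    [[-10, -90, 200], -0.15],
  ],
  claw=0,
)

```text
time_s: 7.7
eef_pos: [0.5487, 0.1613, 0.4691]
tcp_rot: [[-0.989, -0.149, 0.008], [-0.149, 0.989, 0.001], [-0.008, -0.0, -1.0]]
force: [-0.0, -0.3, -0.0]
finger_gap: -0.0001
grasp_force: 0.0
```

Emit:
step_arm(
  commands=[
    [[-5, -55, 0], -0.15],
    [[-10, -110, 0], -0.3],
    [[-14, -165, 0], -0.45],
    [[-18, -220, 0], -0.6],
    [[-20, -250, 0], -0.7],
  ],
  claw=85,
)

```text
time_s: 8.32
eef_pos: [0.5281, -0.0915, 0.4645]
tcp_rot: [[-0.85, 0.528, -0.0], [0.528, 0.85, -0.0], [0.0, -0.0, -1.0]]
force: [0.4, -0.1, -0.8]
finger_gap: 0.0848
grasp_force: 0.0
```

```bash
python3 - <<'E'
from h import *
s=r.sense(); print(s["time_s"],s["eef_pos"],np.round(s["tcp_rot"],3).tolist(),s["finger_gap"])
for n in("side","top"): cv2.imwrite(f"pics/{n}3.png",capture(n)[...,::-1])
a=cv2.imread("pics/side3.png")[250:380,250:370]; b=cv2.imread("pics/top3.png")[180:270,115:255]
cv2.imwrite("pics/d3.png",np.hstack([cv2.resize(a,(370,400),interpolation=cv2.INTER_CUBIC),cv2.resize(b,(430,400),interpolation=cv2.INTER_CUBIC)]))
E
```

```text
8.325 [ 0.52813468 -0.0915304   0.4644521 ] [[-0.85, 0.528, -0.0], [0.528, 0.85, -0.0], [0.0, -0.0, -1.0]] 0.08478027604651063
```

View pics/d3.png

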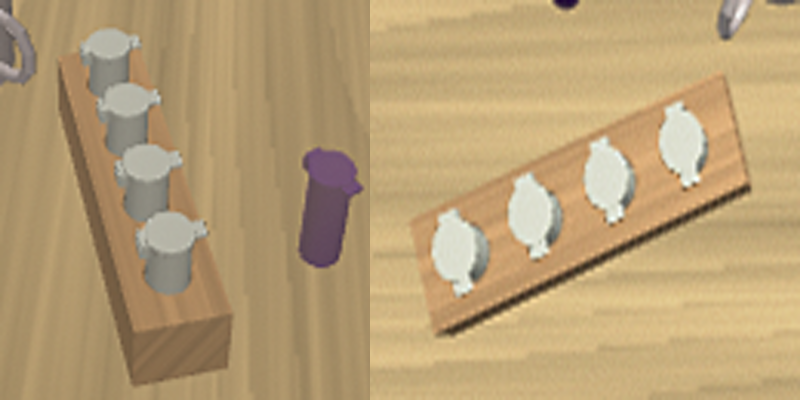

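All four caps lie flat and the tubes are upright in both views. Now the handle.

Emit:
step_arm(
  commands=[
    [[-4, -50, 0], 0],
    [[-8, -90, 0], 0],
    [[-8, -90, -30], 0],
    [[-8, -90, -50], 0],
    [[-8, -90, -50], 0],
  ],
  claw=85,
)

```text
time_s: 9.05
eef_pos: [0.5203, -0.178, 0.4121]
tcp_rot: [[-0.853, 0.521, -0.004], [0.521, 0.853, 0.003], [0.005, 0.0, -1.0]]
force: [-0.7, 0.5, -0.5]
finger_gap: 0.085
grasp_force: 0.0
```

```bash
python3 - <<'E'
from h import *
s=r.sense(); print(s["time_s"],s["eef_pos"],s["force"])
a=capture("wrist"); cv2.imwrite("pics/w4.png",a[...,::-1])
p=s["eef_pos"]; print(proj("wrist",np.r_[.5201,-.1816,.205]),[proj("wrist",np.r_[q,.205]) for q in([.5647,-.2098],[.4755,-.1535])], "under tcp",proj("wrist",np.r_[p[:2],.205]))
E
```

```text
9.05 [ 0.52032755 -0.17799512  0.41211724] [-0.7497712   0.476716   -0.46296509]
[279.82528249 240.30795231] [array([279.0252564 , 320.67234783]), array([280.60263239, 145.61381278])] under tcp [285.55565754 237.51738782]
```

View pics/w4.png

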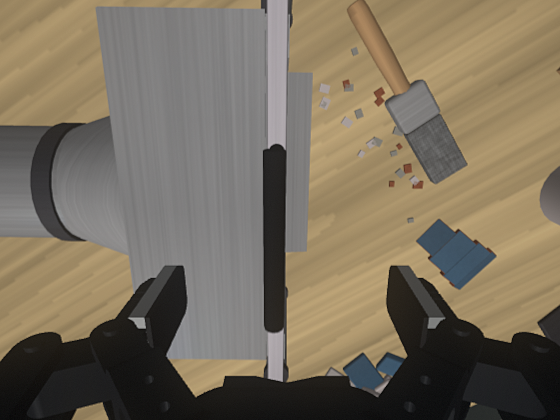

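The bar is at u≈274 and the middle between the pads at u≈286, so I need to shift about 6 mm towards the pipe before going down.

Emit:
step_arm(
  commands=[
    [[-3, -4, 0], 0],
    [[-3, -4, -20], 0],
    [[-3, -4, -45], 0],
    [[-3, -4, -53], 0],
    [[-3, -4, -53], 0],
  ],
)

```text
time_s: 9.72
eef_pos: [0.5174, -0.183, 0.3609]
tcp_rot: [[-0.853, 0.522, -0.001], [0.522, 0.853, 0.001], [0.002, -0.0, -1.0]]
force: [-0.0, 1.1, 0.4]
finger_gap: 0.0851
grasp_force: 0.0
```

Emit:
step_arm(
  commands=[
    [[0, 0, 0], 0],
    [[0, 0, 0], 0],
    [[0, 0, 0], 0],
  ],
  claw=30,
  squeeze=60,
)

```text
time_s: 10.1
eef_pos: [0.5177, -0.1832, 0.3624]
tcp_rot: [[-0.853, 0.523, 0.001], [0.523, 0.853, -0.001], [-0.001, 0.0, -1.0]]
force: [0.5, 1.2, -0.2]
finger_gap: 0.0319
grasp_force: 0.0
```

```bash
python3 - <<'E'
from h import *
s=r.sense(); print(s["time_s"],s["eef_pos"],s["force"],s["finger_gap"])
cv2.imwrite("pics/w5.png",capture("wrist")[...,::-1])
E
```

```text
10.1 [ 0.51765601 -0.18315304  0.36243176] [ 0.46598525  1.23226544 -0.22050184] 0.031903123177855555
```

View pics/w5.png

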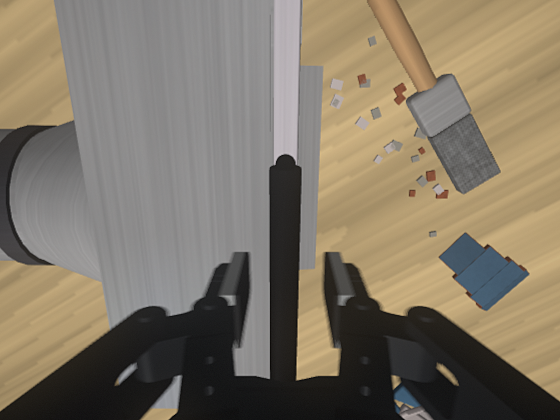

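The bar at u≈285 is centred between the pads, which are at 248 and 325. Closing.

Emit:
step_arm(
  commands=[
    [[0, 0, -3], 0],
    [[0, 0, -3], 0],
    [[0, 0, -3], 0],
    [[0, 0, -3], 0],
  ],
  claw=0,
  squeeze=90,
)

```text
time_s: 10.65
eef_pos: [0.5174, -0.1837, 0.3593]
tcp_rot: [[-0.853, 0.523, -0.001], [0.523, 0.853, -0.002], [-0.001, -0.002, -1.0]]
force: [-3.3, -3.6, 4.3]
finger_gap: 0.0091
grasp_force: 87.8
```

Emit:
step_arm(
  commands=[
    [[0, 0, 3], 0],
    [[0, 0, 7], 0],
    [[0, 0, 11], 0],
    [[0, 0, 15], 0],
    [[0, 0, 15], 0],
  ],
)

```text
time_s: 11.28
eef_pos: [0.5173, -0.1838, 0.3709]
tcp_rot: [[-0.852, 0.523, -0.0], [0.523, 0.852, -0.002], [-0.001, -0.002, -1.0]]
force: [2.3, -7.3, -8.2]
finger_gap: 0.0095
grasp_force: 87.6
```

```bash
python3 - <<'E'
from h import *
s=r.sense(); print(s["time_s"],s["eef_pos"],s["force"],s["finger_gap"])
E
```

```text
11.275 [ 0.51727392 -0.18375522  0.37092316] [ 2.28415224 -7.29197564 -8.24995641] 0.009544820276501801
```

Emit:
step_arm(
  commands=[
    [[0, 0, 6], 0],
    [[0, 0, 14], 0],
    [[0, 0, 22], 0],
    [[0, 0, 29], 0],
    [[0, 0, 32], 0],
  ],
)

```text
time_s: 11.9
eef_pos: [0.5173, -0.1838, 0.401]
tcp_rot: [[-0.852, 0.523, -0.001], [0.523, 0.852, -0.001], [0.0, -0.002, -1.0]]
force: [5.7, -8.8, -15.6]
finger_gap: 0.0092
grasp_force: 87.5
```

Emit:
step_arm(
  commands=[
    [[0, 0, 1], 0],
    [[0, 0, 1], 0],
    [[0, 0, 1], 0],
  ],
)

```text
time_s: 12.28
eef_pos: [0.5173, -0.1838, 0.4018]
tcp_rot: [[-0.852, 0.523, -0.001], [0.523, 0.852, -0.001], [0.0, -0.002, -1.0]]
force: [6.2, -7.4, -13.1]
finger_gap: 0.0094
grasp_force: 87.5
```

```bash
python3 - <<'E'
from h import *
s=r.sense(); print(s["time_s"],s["eef_pos"],s["force"],s["finger_gap"])
for n in("side","top"): cv2.imwrite(f"pics/{n}6.png",capture(n)[...,::-1])
a=cv2.imread("pics/side6.png")[80:250,200:420];b=cv2.imread("pics/side0.png")[80:250,200:420]
cv2.imwrite("pics/e6.png",np.hstack([cv2.resize(x,(400,309),interpolation=cv2.INTER_CUBIC) for x in(b,a)]))
# crosshead ends: in the inlet frame (y=+-157mm, top z .162)
c=np.array([.517,-.183]); bx=np.array([.846,-.533])
for zz in(.162,.192,.207,.222): print(zz,[proj("side",np.r_[c+k*bx*.13,zz]).round(1).tolist() for k in(1,-1)])
E
```

```text
12.275 [ 0.51734404 -0.18383533  0.40176131] [  6.20582657  -7.36559913 -13.0812381 ] 0.009406598200484988
0.162 [[287.0, 148.0], [369.1, 177.2]]
0.192 [[287.1, 138.3], [370.6, 166.8]]
0.207 [[287.1, 133.3], [371.4, 161.4]]
0.222 [[287.2, 128.3], [372.2, 156.0]]
```

View pics/e6.png

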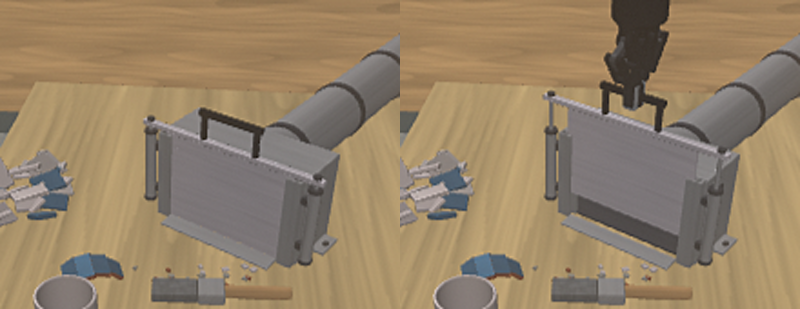

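The shutter is up by roughly 42 mm. Now a small trim, then a template measurement to check.

Emit:
step_arm(
  commands=[
    [[0, 0, 2.5], 0],
    [[0, 0, 2.5], 0],
    [[0, 0, 2.5], 0],
    [[0, 0, 2.5], 0],
  ],
)

```text
time_s: 12.88
eef_pos: [0.5173, -0.1838, 0.4041]
tcp_rot: [[-0.852, 0.523, -0.001], [0.523, 0.852, -0.001], [0.001, -0.002, -1.0]]
force: [5.1, -6.8, -14.0]
finger_gap: 0.0093
grasp_force: 87.5
```

```bash
python3 - <<'E'
from h import *
s=r.sense(); print(s["time_s"],s["eef_pos"],s["force"],s["finger_gap"],s["grasp_force"])
im=cv2.cvtColor(capture("side"),cv2.COLOR_RGB2GRAY); im0=cv2.imread("pics/side0.png",0)
f=lambda x:cv2.resize(x,None,fx=4,fy=4,interpolation=cv2.INTER_CUBIC)
c=np.array([.517,-.183]); bx=np.array([.846,-.533])
for (x,y,w,h),k,z0 in [((278,142,10,8),.15,.165),((307,138,12,16),.05,.2),((370,174,12,9),-.155,.16)]:
    m=cv2.matchTemplate(f(im[y-30:y+h+5,x-8:x+w+8]),f(im0[y:y+h,x:x+w]),cv2.TM_CCOEFF_NORMED); _,v,_,q=cv2.minMaxLoc(m)
    X=np.r_[c+k*bx,z0]; e=proj("side",X+[0,0,.045])-proj("side",X)
    print(v,q[0]/4-8,q[1]/4-30,"exp",e,"lift mm",45*(q[1]/4-30)/e[1])
E
```

```text
12.875 [ 0.51734751 -0.18384432  0.4040922 ] [  5.07681892  -6.76391929 -14.02851323] 0.009294048842596115 87.49112606048584
0.9187799692153931 0.0 -14.5 exp [  0.03382583 -14.61119542] lift mm 44.657536999545314
0.8882042169570923 0.75 -15.5 exp [  0.75415943 -15.58861782] lift mm 44.74418502583562
0.7182672023773193 2.25 -15.75 exp [  2.57429516 -15.81361651] lift mm 44.81896975245817
```

The camera gives a lift of 44.7 mm, and the grip and force are steady. Handing in.

```bash
python3 -c "
from rig import r; print(r.sign_off())"
```

```text
the job is handed in; nothing more can be done
None
```

I pressed both open stain tubes shut, with all four left upright in the rack, then raised the shutter to about 45 mm (half open), and the arm is still holding it there; the mug, brush and big sherd were not touched.

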